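# Dry-run the marked cut

## Task

Dry-run the cut marked on the clamped plywood board: start over the green disc and, with the fingertips about 2 cm above the board and never touching it or the marks, follow the row of yellow marks over each one in turn, staying low all the way, to the black stop block at the other end. There gently press the red button at least half-way down with the fingertips, and finish the program while still holding it down. Pick nothing up, and leave the loose things where they lie.

Things in the scene. Friction and masses are not known exactly. Their poses are not given: they have to be found in the camera images.
- board: plywood board, 270 mm (x) by 500 mm (y) and 18 mm thick, fixed flat on the table. Origin: centre of its underside. The row of marks runs roughly along its y axis, through the middle. Two toggle clamps, up to 70 mm above the table, sit 105 mm to its +x side and 200 mm either way in y. The marks lie up to 10 mm to either side of the straight line from the green disc to the stop block.
- mark1: round yellow mark with a black rim, 30 mm across, 2 mm thick, fixed on the board; one of four in a row, 58 to 69 mm from one to the next. Origin: centre of its underside, on the board's top. Number 1 counting along the board's +y; the way to go depends on which end has the green disc. The point midway between the finger pads should pass over it, the fingers pointing down.
- mark2: round yellow mark with a black rim, 30 mm across, 2 mm thick, fixed on the board; one of four in a row, 58 to 69 mm from one to the next. Origin: centre of its underside, on the board's top. Number 2 counting along the board's +y; the way to go depends on which end has the green disc. The point midway between the finger pads should pass over it, the fingers pointing down.
- mark3: round yellow mark with a black rim, 30 mm across, 2 mm thick, fixed on the board; one of four in a row, 58 to 69 mm from one to the next. Origin: centre of its underside, on the board's top. Number 3 counting along the board's +y; the way to go depends on which end has the green disc. The point midway between the finger pads should pass over it, the fingers pointing down.
- mark4: round yellow mark with a black rim, 30 mm across, 2 mm thick, fixed on the board; one of four in a row, 58 to 69 mm from one to the next. Origin: centre of its underside, on the board's top. Number 4 counting along the board's +y; the way to go depends on which end has the green disc. The point midway between the finger pads should pass over it, the fingers pointing down.
- start_mark: green disc with a white centre, 32 mm across, 2 mm thick, fixed on the board, at one end of the row (either end), about 62 mm from the nearest mark. Origin: centre of its underside, on the board's top.
- stop_block: round black stop block, 48 mm across, 6 mm high, fixed on the board at the end of the row opposite the green disc, about 62 mm from the nearest mark; it carries the red button. Origin: centre of its underside, on the board's top.
- button_top (a point): centre of the top face of the red push button, 30 mm across, standing 8 mm above the stop block (14 mm above the board's top) when not pressed; it goes down with the button.
- button (a joint): travel of the red button, m: 0 up, 0.006 fully down. Sprung: 1 N per mm, 6 N at full travel; it comes back up when let go.
- disc_a: plain turned yellow plastic disc, 44 mm across, 6 mm thick, lying loose on the board beside the row (not a mark). Origin: centre of its underside.
- disc_b: second such loose disc on the board (not a mark). Origin: centre of its underside.
- disc_c: third such loose disc, lying on the table (not a mark). Origin: centre of its underside.
- pencil: red carpenter's pencil, 164 mm long (along its y), 8 mm thick, lying loose on the board beyond the row. Origin: centre of its underside.
- tape_measure: yellow and black tape measure, 70 x 40 x 65 mm high, standing loose on the table to the robot's left. Origin: centre of its underside.
- battery: black battery pack with yellow top, 115 x 75 x 61 mm high, loose on the table to the robot's right. Origin: centre of its underside.
- screw_jar: clear jar of screws with yellow lid, 68 mm across, 86 mm high, loose on the table to the robot's right. Origin: centre of its underside.

How it is judged (in metres and radians):
On the way, in this order (a step that is already met when the one before it is completed fails the run):
1. fingertips low over the green start disc (horizontal distance between the grasp point and start_mark below 0.016 m and z of the grasp point in the frame of board below 0.08 m), for 0.04 s.
2. still low, halfway to the first mark (((y of stop_block in the frame of board above 0 m and z of the grasp point in the frame of board below 0.08 m and horizontal distance between the grasp point and start_mark below 0.04 m and horizontal distance between the grasp point and mark1 below 0.04 m) or (y of stop_block in the frame of board below 0 m and z of the grasp point in the frame of board below 0.08 m and horizontal distance between the grasp point and start_mark below 0.04 m and horizontal distance between the grasp point and mark4 below 0.04 m))), for 0.02 s.
3. low over the first mark (counted from the green disc) (((y of stop_block in the frame of board above 0 m and z of the grasp point in the frame of board below 0.08 m and horizontal distance between the grasp point and mark1 below 0.016 m) or (y of stop_block in the frame of board below 0 m and z of the grasp point in the frame of board below 0.08 m and horizontal distance between the grasp point and mark4 below 0.016 m))), for 0.04 s.
4. still low, halfway to the second mark (((y of stop_block in the frame of board above 0 m and z of the grasp point in the frame of board below 0.08 m and horizontal distance between the grasp point and mark1 below 0.04 m and horizontal distance between the grasp point and mark2 below 0.04 m) or (y of stop_block in the frame of board below 0 m and z of the grasp point in the frame of board below 0.08 m and horizontal distance between the grasp point and mark4 below 0.04 m and horizontal distance between the grasp point and mark3 below 0.04 m))), for 0.02 s.
5. low over the second mark (counted from the green disc) (((y of stop_block in the frame of board above 0 m and z of the grasp point in the frame of board below 0.08 m and horizontal distance between the grasp point and mark2 below 0.016 m) or (y of stop_block in the frame of board below 0 m and z of the grasp point in the frame of board below 0.08 m and horizontal distance between the grasp point and mark3 below 0.016 m))), for 0.04 s.
6. still low, halfway to the third mark (((y of stop_block in the frame of board above 0 m and z of the grasp point in the frame of board below 0.08 m and horizontal distance between the grasp point and mark2 below 0.04 m and horizontal distance between the grasp point and mark3 below 0.04 m) or (y of stop_block in the frame of board below 0 m and z of the grasp point in the frame of board below 0.08 m and horizontal distance between the grasp point and mark3 below 0.04 m and horizontal distance between the grasp point and mark2 below 0.04 m))), for 0.02 s.
7. low over the third mark (counted from the green disc) (((y of stop_block in the frame of board above 0 m and z of the grasp point in the frame of board below 0.08 m and horizontal distance between the grasp point and mark3 below 0.016 m) or (y of stop_block in the frame of board below 0 m and z of the grasp point in the frame of board below 0.08 m and horizontal distance between the grasp point and mark2 below 0.016 m))), for 0.04 s.
8. still low, halfway to the fourth mark (((y of stop_block in the frame of board above 0 m and z of the grasp point in the frame of board below 0.08 m and horizontal distance between the grasp point and mark3 below 0.04 m and horizontal distance between the grasp point and mark4 below 0.04 m) or (y of stop_block in the frame of board below 0 m and z of the grasp point in the frame of board below 0.08 m and horizontal distance between the grasp point and mark2 below 0.04 m and horizontal distance between the grasp point and mark1 below 0.04 m))), for 0.02 s.
9. low over the fourth mark (counted from the green disc) (((y of stop_block in the frame of board above 0 m and z of the grasp point in the frame of board below 0.08 m and horizontal distance between the grasp point and mark4 below 0.016 m) or (y of stop_block in the frame of board below 0 m and z of the grasp point in the frame of board below 0.08 m and horizontal distance between the grasp point and mark1 below 0.016 m))), for 0.04 s.
10. fingertips press the red button (value of joint button above 0.0025 m and contact force between the fingers and button above 0.5 N), for 0.1 s.
At the end, for the whole second after the job is handed in: The fingertips still hold the red button at least 2.5 mm down, with 0.5 to 20 N, and every loose thing lies within 15 mm of where it was (all of step 10 and contact force between the fingers and button below 20 N and distance of each of disc_a, disc_b, disc_c, pencil, tape_measure, battery, screw_jar from where it was at the start of the episode below 0.015 m); the arm keeps its last pose, push and grip.
It fails at once if the board, its clamps, the marks or the green disc are touched (contact force between any of the fingers, the arm and board above 0.5 N or contact force between any of the fingers, the arm and start_mark above 0.5 N or contact force between any of the fingers, the arm and mark1 above 0.5 N or contact force between any of the fingers, the arm and mark2 above 0.5 N or contact force between any of the fingers, the arm and mark3 above 0.5 N or contact force between any of the fingers, the arm and mark4 above 0.5 N).
It fails at once if the button or its block is pressed with more than 20 N (contact force between anything else and stop_block above 20 N).
It fails at once if a loose thing is moved or lifted by more than 15 mm (not (distance of each of disc_a, disc_b, disc_c, pencil, tape_measure, battery, screw_jar from where it was at the start of the episode below 0.015 m)).
It also fails if it takes over 35 s, if anything falls off the work surface, if the arm or the gripper's body presses on something with over 40 N, if the wrist force passes 120 N, or if a joint passes its speed limit or range.

## Robot

A 6-joint arm with a two-finger parallel gripper is mounted at the origin on the work surface. World frame = base frame: x ahead of the robot, y to its left, z up, the work surface at z = 0. Lengths are in mm, angles in rad, forces in N, time in s.
With the tool pointing down it reaches from about 325 to 900 mm from the base axis. Payload 6.1 kg.
Tool frame: the origin (TCP) lies on the centre line of the jaws, within the pads' length; the fingertips stand arm.tcp_to_tips ahead of it and the grasp point (between the pads) lies 2 mm behind it (arm.tcp_to_tips is the distance from the TCP to the fingertips, in mm); z points along the fingers, y is the line along which they close (so a half turn about z gives the same grasp; the last joint's range is limited). The gripper opens to 85 mm and grips with 20 to 120 N. Pads are 22 mm wide; open, the fingers measure 114 mm over their backs; the gripper's body (76 mm by 85 mm) begins 54 mm behind the grasp point. The pads swing forward as they close: fully open they stand 13 mm farther back than shut.
Start: joints at [1.02, 0.22, 1.526, -0, 1.395, -0.126], TCP at [257.584, 569.444, 248.3] pointing down, gripper open.
Joint ranges: [-2.98, 2.98], [-0.91, 2.08], [0.09, 2.57], [-1.24, 4.39], [0.2, 2.65], [-2.68, 2.68]. Speed limits (rad/s): [2.57, 2.57, 3.01, 3.14, 3.14, 3.14].

## Interface

Orientations are given as a unit quaternion [w, x, y, z].
In Python, from station import arm gives the robot as it stands.
- The arm moves only by the shell command python3 -m pendant 'ROWS' [FORCE]. ROWS is JSON, a list of rows, each a list of 3 entries, a list of its own where there are three numbers: the shift along the tool's x, y, z in cm, then the turn about the tool's z in rad, then the opening, from 0 (shut) to 1 (fully open). In form: [[[tx, ty, tz], roll, hand], ...]. A call has 1 to 8 rows; each row is the pose to reach, as a shift and turn from the pose commanded when the call began, along the tool's axes at that moment; what a row does not reach only later rows make up. A row lasts 1/10 s, in which the tool goes at most 50 mm and 8.59 degrees, less where a joint would pass 70% of its speed; a pose out of reach is approached as far as the arm can. A call with a gripper value outside its range is refused whole. The fingers move at their own pace and stop on an object; FORCE is the grip in N (left out, the last holds). Time passes only in rows, so rows that repeat a pose let the fingers close. It gives the time, the measured TCP pose, the force, the opening and the grip force at its end, in the units of the state.
- arm.get_state(): the state, without advancing time (a new reading comes with each control period).
- arm.snapshot(name): name is "side" or "top"; returns a dict with "pixels" (420x560x3 uint8, red, green, blue), "z_map" (420x560 float32, mm along the optical axis (not along the pixel's ray), 0 where there is no reading), "mtx" (3x3 intrinsics, pixels), "distortion" ([k1, k2, p1, p2, k3] as OpenCV has them; the pictures are not rectified), "extrinsics" (4x4, takes a point from world to camera coordinates). Camera axes: x right, y up, looking along -z (the intrinsics and any distortion apply to the point x, -y, -z); pixel columns grow to the right and rows downward; lengths in mm; the calibration is good to about 2 mm. A picture is of the moment at which its call begins.
- arm.sign_off(): hands the job in; it is judged then, once.
The state is a dict: "t": time; "joint_pos": joint angles; "qd": joint speeds; "tau": joint torques, N m; "eef_pos": TCP position; "tcp_rot": TCP orientation; "contact_force": force on the tool from outside, world axes, zero at the start; "wrist_torque": the same for the moment, N m; "finger_gap": finger opening in mm; "grasp_force": force on a finger pad.
Only numpy, scipy, OpenCV 4.12 (cv2) and the standard library are available. Lean on these libraries where they do the work, as an engineer would, in place of code of your own. Each camera call takes 0.05 s, during which the arm holds its last target. There are 200 camera calls.

## Working session

There is one attempt and no reset: what is moved stays moved. The work goes in short steps, Python scripts to look and compute and a shell command to move; the robot and the scene stay as the last step left them, time stands still between calls to the robot, and variables do not carry over. Pictures are saved under pics/ and viewed, at most 10 in all, crops included, and the job is handed in when it is done.

```bash
mkdir -p pics
python3 - <<'E'
from station import arm
import cv2,numpy as np
for n in("top","side"):
    s=arm.snapshot(n); np.savez(f"{n}0.npz",**s); cv2.imwrite(f"pics/{n}0.png",s["pixels"][...,::-1])
    print(n,s["mtx"].tolist(),s["distortion"],s["extrinsics"].round(3).tolist() if hasattr(s["extrinsics"],'round') else s["extrinsics"])
print(arm.get_state(),arm.tcp_to_tips)
E
```

```text
top [[493.32074781961717, 0.0, 283.86061459993414], [0.0, 493.32074781961717, 207.79707522299634], [0.0, 0.0, 1.0]] [-0.02473596  0.          0.          0.          0.        ] [[0.022, -1.0, 0.003, -13.711], [0.991, 0.022, 0.13, -519.329], [-0.13, 0.0, 0.991, -1386.043], [0.0, 0.0, 0.0, 1.0]]
side [[472.4512100859599, 0.0, 279.3217895914548], [0.0, 472.4512100859599, 204.16855399264816], [0.0, 0.0, 1.0]] [0.05110917 0.         0.         0.         0.        ] [[0.956, -0.294, 0.018, -487.557], [0.136, 0.497, 0.857, -112.36], [-0.261, -0.816, 0.515, -1336.484], [0.0, 0.0, 0.0, 1.0]]
{'t': 0.1, 'joint_pos': array([ 1.01991996e+00,  2.21144304e-01,  1.52752932e+00, -1.34383626e-05,
        1.39468458e+00, -1.26102693e-01]), 'qd': array([ 0.00085593, -0.00244825, -0.00290757, -0.00149593, -0.00108332,
        0.00046185]), 'tau': array([ 2.43864008e-03, -4.98240387e+01, -3.90548193e+01, -2.31076052e-05,
        5.65283626e-03, -5.31857336e-05]), 'eef_pos': array([257.30377223, 569.00306028, 247.29317452]), 'tcp_rot': array([-2.86897385e-04,  2.10792467e-01,  9.77530438e-01, -8.34879245e-04]), 'contact_force': array([-0.24551258,  0.63420198,  0.31711163]), 'wrist_torque': array([0.01375518, 0.0273555 , 0.01029355]), 'grasp_force': 0.0, 'finger_gap': 85.49993379827943} 17.0
```

View pics/top0.png

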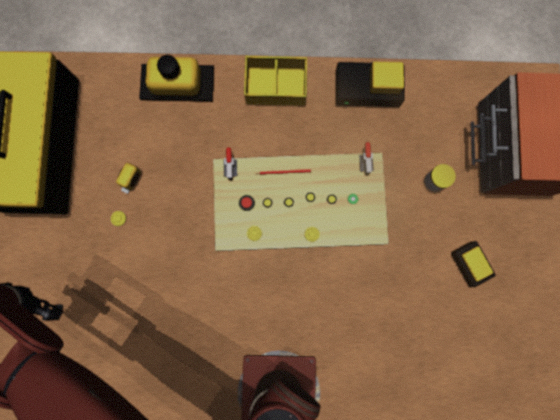

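View pics/side0.png

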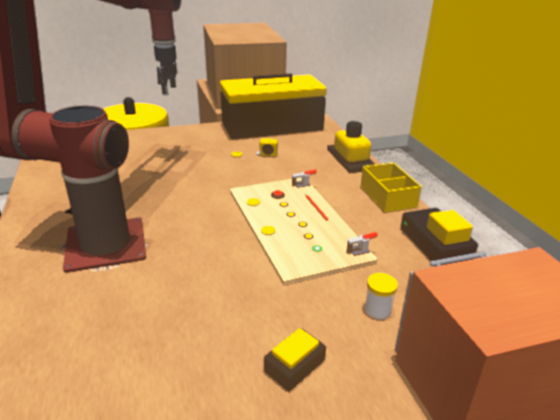

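The top view shows the red button at about (246,203) and the four marks at (267,203), (289,202), (310,197) and (332,199). The green disc is at (353,199), the pencil at (285,172), and the loose discs at (254,233), (312,234) and (118,218). The side view confirms this layout. The path therefore runs toward +y, and the robot starts well clear at the left.

```bash
cat > h.py <<'E'
import cv2,numpy as np
def ray(s,u,v,z):
    p=cv2.undistortPoints(np.array([[[u,v]]],float),s["mtx"],s["distortion"])[0,0]
    E=s["extrinsics"];R=E[:3,:3];c=-R.T@E[:3,3];d=R.T@np.array([p[0],-p[1],-1.])
    return c+d*(z-c[2])/d[2]
def blobs(s,lo,hi,box,z,amin=8,amax=2500):
    h=cv2.cvtColor(s["pixels"],cv2.COLOR_RGB2HSV);m=cv2.inRange(h,lo,hi)
    x0,y0,x1,y1=box;k=np.zeros_like(m);k[y0:y1,x0:x1]=m[y0:y1,x0:x1]
    n,l,st,ce=cv2.connectedComponentsWithStats(k)
    for i in range(1,n):
        if amin<=st[i,4]<=amax: print(ce[i].round(1),st[i,2:5],ray(s,*ce[i],z).round(1))
E
python3 - <<'E'
from h import *
for n,box in(("top",(215,150,390,252)),("side",(230,175,375,275))):
    s=np.load(n+"0.npz")
    for nm,lo,hi,z in(("yellow",(22,170,90),(34,255,255),20),("green",(45,90,50),(90,255,255),20),("red",(0,150,60),(8,255,255),32),("black",(0,0,0),(180,255,45),24)):
        print(n,nm);blobs(s,lo,hi,box,z)
E
```

```text
top yellow
top green
[352.6 198.5] [10 10 55] [ 553. -202.   20.]
top red
[228.5 154.8] [ 6 12 61] [672.5 163.2  32. ]
[367.8 152.2] [ 6  7 25] [ 689.6 -244.5   32. ]
[285.1 171.4] [ 50   4 102] [626.7  -3.4  32. ]
[246.2 202.1] [11 11 90] [533.8 106.9  32. ]
top black
side yellow
[368.9 184.6] [ 13  26 244] [859.4  90.6  20. ]
[253.  201.7] [13  7 70] [447.8  84.6  20. ]
[283.5 203.9] [ 6  3 16] [537.8  45.8  20. ]
[290.5 213.8] [ 6  4 17] [540.9 -16.3  20. ]
[302.3 223.6] [ 6  4 20] [557.4 -78.2  20. ]
[267.9 229.8] [13  9 93] [449.8 -82.   20. ]
[308.  235.5] [ 7  4 24] [ 552.5 -140.8   20. ]
side green
[316.6 248.4] [10  5 24] [ 554.1 -205.8   20. ]
side red
[277.5 193. ] [10  5 40] [533.4  97.7  32. ]
[317.2 207.9] [21 24 58] [625. -24.  32.]
[369.1 235.2] [12  7 54] [ 713.8 -201.8   32. ]
side black
```

Run:
```python
from h import *
s=np.load("top0.npz");h=cv2.cvtColor(s["pixels"],cv2.COLOR_RGB2HSV)
for u,v in((267,202),(289,202),(332,199),(275,215),(246,210),(254,233),(312,234)):print(u,v,h[v,u])
print("rim");blobs(s,(0,0,0),(180,255,100),(232,185,365,215),20)
print("inner");blobs(s,(20,170,60),(36,255,255),(232,185,365,215),20,4)
print("loose");blobs(s,(20,140,60),(36,255,255),(232,222,340,245),24,20)
a=cv2.resize(s["pixels"][145:255,205:395,::-1],None,fx=4,fy=4,interpolation=2);cv2.imwrite("pics/z.png",a)
```

```text
267 202 [ 29 149 181]
289 202 [ 28 148 186]
332 199 [ 29 146 185]
275 215 [ 27  77 178]
246 210 [29 72 89]
254 233 [ 29 148 183]
312 234 [ 29 147 182]
rim
[246.7 203.1] [16 16 97] [532.7 106.3  20. ]
inner
loose
[253.9 233. ] [ 13  13 138] [445.7  82.4  24. ]
[311.6 233.8] [ 14  13 136] [447.1 -83.6  24. ]
```

View pics/z.png

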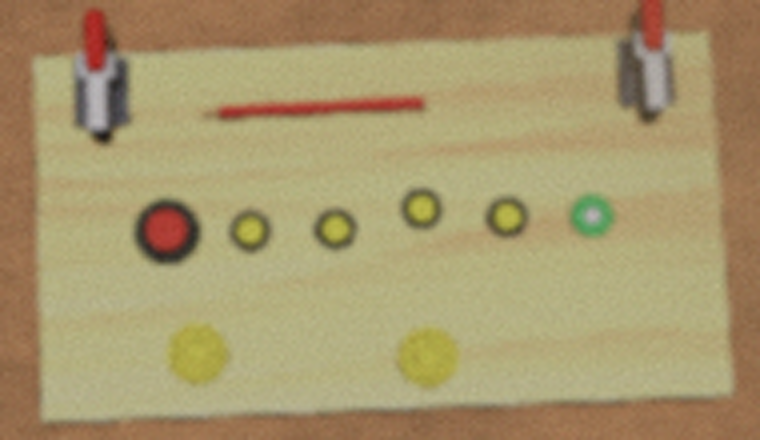

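Run:
```python
from h import *
s=np.load("top0.npz")
blobs(s,(20,105,60),(36,255,255),(232,185,365,215),20,4)
from scipy.spatial.transform import Rotation as R
q=[-2.86897385e-04,.210792,.97753,-.00083];M=R.from_quat(q[1:]+q[:1]).as_matrix()
print((M.T@(np.array([553.5,-203,160])-[257.6,569.4,248.3])/10).round(2))
```

```text
[310.  196.7] [ 9  8 52] [555.6 -77.7  20. ]
[331.4 198.8] [ 8  8 54] [ 550.9 -140.2   20. ]
[267.2 202.3] [ 8  8 50] [536.5  46.8  20. ]
[288.4 201.7] [ 8  8 49] [539.6 -15.1  20. ]
[-58.79 -58.17   8.92]
```

```bash
python3 -m pendant '[[[-2,-2,0],-0.1,0],[[-5,-5,0],-0.2,0],[[-8,-8,0],-0.3,0],[[-11,-11,0],-0.4,0],[[-14,-14,0],-0.424,0],[[-17,-17,0],-0.424,0],[[-19,-19,0],-0.424,0],[[-20,-20,0],-0.424,0]]' 20; python3 -c "
from station import arm;s=arm.get_state();print(s['eef_pos'],s['tcp_rot'],arm.tcp_to_tips,s['finger_gap'])"
```

```text
t: 0.9
eef_pos: [357.9, 302.8, 248.0]
tcp_rot: [-0.0, 0.001, 1.0, -0.0]
contact_force: [-0.2, 0.2, -0.2]
finger_gap: 0.5
grasp_force: 0.0
[357.8540915  302.75184028 248.01556585] [-8.77987278e-05  1.48898434e-03  9.99998846e-01 -2.89849078e-04] 17.0 0.5357505699927013
```

```bash
python3 -m pendant '[[[-1,-2.5,0],0,0],[[-3,-6.5,0],0,0],[[-5,-11,0],0,0],[[-7,-15.5,0],0,0],[[-9,-20,0],0,0],[[-11,-24.5,0],0,0],[[-12.5,-28,0],0,0],[[-13,-30,0],0,0]]'; python3 -m pendant '[[[-1,-3,1],0,0],[[-2.5,-7,3],0,0],[[-4,-11,5],0,0],[[-5.2,-15,7],0,0],[[-6.2,-18,8],0,0],[[-6.5,-20.5,9],0,0],[[-6.5,-20.5,9],0,0],[[-6.5,-20.5,9],0,0]]'
```

```text
t: 1.7
eef_pos: [488.2, 2.3, 248.1]
tcp_rot: [0.0, 0.001, 1.0, -0.0]
contact_force: [-0.4, 0.6, 0.4]
finger_gap: 0.0
grasp_force: 0.0
t: 2.5
eef_pos: [551.8, -199.9, 157.5]
tcp_rot: [-0.001, 0.001, 1.0, 0.001]
contact_force: [-0.2, -0.2, -0.2]
finger_gap: -0.3
grasp_force: 0.0
```

```bash
python3 -m pendant '[[[0,-0.2,2],0,0],[[-0.1,-0.3,4.5],0,0],[[-0.1,-0.3,7],0,0],[[-0.1,-0.3,9],0,0],[[-0.1,-0.3,9.5],0,0],[[-0.1,-0.3,9.5],0,0],[[-0.1,-0.3,9.5],0,0],[[-0.1,-0.3,9.5],0,0]]'
python3 - <<'E'
from station import arm
import cv2,numpy as np
ims=[]
for n,(u,v) in (("top",(352,190)),("side",(305,225))):
    s=arm.snapshot(n);np.savez(n+"1.npz",**s);print(arm.get_state()["eef_pos"])
    ims.append(cv2.resize(s["pixels"][v-65:v+65,u-48:u+48,::-1],None,fx=4,fy=4,interpolation=2))
cv2.imwrite("pics/g.png",np.hstack(ims))
E
```

```text
t: 3.3
eef_pos: [554.2, -203.6, 65.1]
tcp_rot: [0.001, 0.0, 1.0, -0.001]
contact_force: [0.5, 0.4, -0.2]
finger_gap: 0.4
grasp_force: 0.0
[ 554.04313692 -203.70477767   64.95973527]
[ 553.82101146 -203.69640179   64.68521564]
```

View pics/g.png

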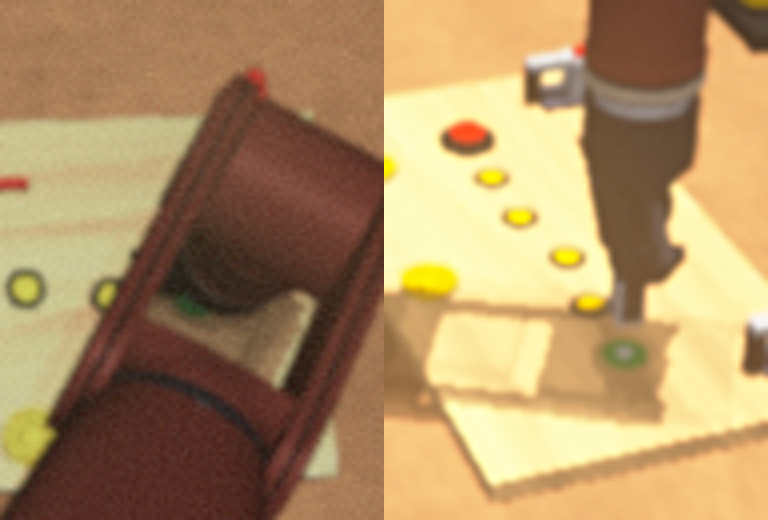

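The fingertips are over the green disc. The tip is at about side pixel (318,240), with the disc at (317,248) just below it. I'll check the tip height from that ray.

Run:
```python
from h import *
s=np.load("side1.npz")
for z in(30,40,48,55):print(z,ray(s,318,240,z).round(1))
b=s["z_map"][236:242,310:326];print(b.round(0))
```

```text
30 [ 566.5 -182.4   30. ]
40 [ 560.8 -195.5   40. ]
48 [ 556.3 -205.9   48. ]
55 [ 552.3 -215.    55. ]
[[1350. 1348. 1351. 1280. 1283. 1270. 1272. 1261. 1266. 1265. 1269. 1267.
  1283. 1355. 1359. 1359.]
 [1342. 1346. 1348. 1286. 1281. 1274. 1272. 1265. 1265. 1268. 1268. 1268.
  1282. 1350. 1352. 1351.]
 [1337. 1346. 1350. 1288. 1275. 1277. 1275. 1269. 1269. 1278. 1273. 1271.
  1280. 1355. 1349. 1350.]
 [1337. 1344. 1343. 1341. 1279. 1273. 1274. 1268. 1271. 1271. 1277. 1277.
  1289. 1346. 1345. 1346.]
 [1337. 1343. 1335. 1340. 1342. 1283. 1281. 1270. 1275. 1275. 1279. 1285.
  1336. 1337. 1340. 1339.]
 [1338. 1332. 1334. 1330. 1336. 1280. 1278. 1282. 1286. 1280. 1335. 1339.
  1336. 1336. 1335. 1337.]]
```

```bash
python3 -m pendant '[[[0,0,0.5],0,0],[[0,0,0.8],0,0],[[0,0,0.8],0,0],[[0.1,1.5,0.8],0,0],[[0.1,3.1,0.8],0,0],[[0.2,4.7,0.8],0,0],[[0.25,6.3,0.8],0,0],[[0.25,6.3,0.8],0,0]]'
```

```text
t: 4.2
eef_pos: [550.2, -137.4, 55.2]
tcp_rot: [-0.0, -0.001, 1.0, 0.0]
contact_force: [-0.4, 0.0, -0.3]
finger_gap: -0.4
grasp_force: 0.0
```

```bash
python3 -m pendant '[[[0,0,-0.1],0,0],[[-0.1,1.5,-0.1],0,0],[[-0.2,3.1,-0.1],0,0],[[-0.4,4.7,-0.1],0,0],[[-0.5,6.1,-0.1],0,0],[[-0.5,6.1,-0.1],0,0],[[-0.5,6.1,-0.1],0,0],[[-0.5,6.1,-0.1],0,0]]'
```

```text
t: 5.0
eef_pos: [555.6, -79.6, 56.3]
tcp_rot: [0.0, 0.0, 1.0, -0.0]
contact_force: [-0.2, 0.6, 0.1]
finger_gap: 0.1
grasp_force: 0.0
```

Next is m3 at (540, -15.5), which is tx +1.6 and ty +6.3.

```bash
python3 -m pendant '[[[0,0,0],0,0],[[0.4,1.6,0],0,0],[[0.8,3.2,0],0,0],[[1.2,4.8,0],0,0],[[1.6,6.3,0],0,0],[[1.6,6.3,0],0,0],[[1.6,6.3,0],0,0],[[1.6,6.3,0],0,0]]'; python3 -m pendant '[[[0,0,0],0,0],[[0.1,1.6,0],0,0],[[0.1,3.2,0],0,0],[[0.2,4.7,0],0,0],[[0.3,6.2,0],0,0],[[0.3,6.2,0],0,0],[[0.3,6.2,0],0,0],[[0.3,6.2,0],0,0]]'
python3 - <<'E'
from station import arm
import cv2,numpy as np
s=arm.snapshot("side");np.savez("side2.npz",**s);print(arm.get_state()["eef_pos"])
cv2.imwrite("pics/m4.png",cv2.resize(s["pixels"][145:245,230:330,::-1],None,fx=6,fy=6,interpolation=2))
E
```

```text
t: 5.8
eef_pos: [539.9, -16.5, 56.5]
tcp_rot: [0.0, 0.0, 1.0, -0.0]
contact_force: [0.0, -0.3, 0.1]
finger_gap: 0.0
grasp_force: 0.0
t: 6.6
eef_pos: [536.8, 45.6, 56.4]
tcp_rot: [0.0, 0.0, 1.0, -0.0]
contact_force: [0.2, -0.2, 0.1]
finger_gap: 0.2
grasp_force: 0.0
[536.75645106  45.31730621  56.34512919]
```

View pics/m4.png

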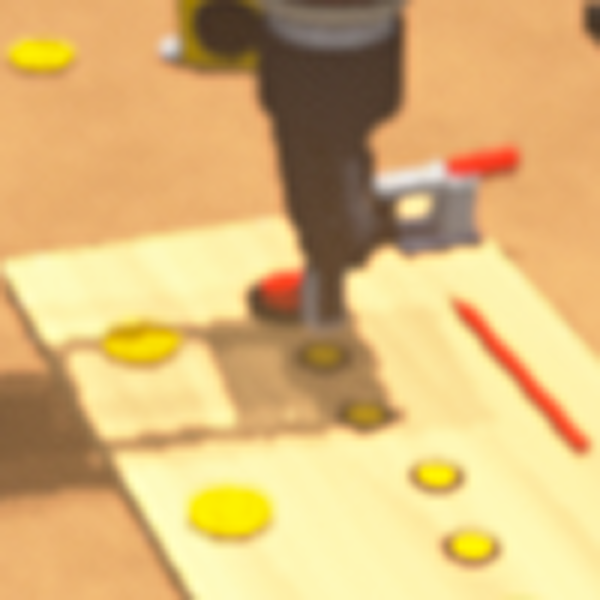

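The tip, at about crop pixel (322,322), is over mark 4 at (325,355), and the red button is just behind it at (280,290). I'll move over the button and lower slowly.

```bash
python3 -m pendant '[[[0.1,1.6,0],0,0],[[0.1,3.2,0],0,0],[[0.2,4.7,0],0,0],[[0.3,6.05,0],0,0],[[0.3,6.05,0],0,0],[[0.3,6.05,0.3],0,0],[[0.3,6.05,0.6],0,0],[[0.3,6.05,0.6],0,0]]'; python3 -m pendant '[[[0,0,0.1],0,0],[[0,0,0.2],0,0],[[0,0,0.3],0,0],[[0,0,0.3],0,0],[[0,0,0.3],0,0]]'
```

```text
t: 7.45
eef_pos: [533.2, 105.7, 49.6]
tcp_rot: [-0.001, 0.001, 1.0, -0.0]
contact_force: [-0.0, 0.4, -0.5]
finger_gap: -0.1
grasp_force: 0.0
t: 7.95
eef_pos: [533.9, 106.0, 47.5]
tcp_rot: [0.0, 0.0, 1.0, -0.0]
contact_force: [-0.2, -0.6, 1.3]
finger_gap: 0.0
grasp_force: 0.7
```

```bash
python3 -m pendant '[[[0,0,0.1],0,0],[[0,0,0.2],0,0],[[0,0,0.3],0,0],[[0,0,0.3],0,0],[[0,0,0.3],0,0]]'
```

```text
t: 8.45
eef_pos: [534.0, 106.1, 44.5]
tcp_rot: [0.0, 0.0, 1.0, -0.0]
contact_force: [-0.0, -1.5, 3.6]
finger_gap: 0.6
grasp_force: 2.2
```

```bash
python3 -m pendant '[[[0,0,0.1],0,0],[[0,0,0.1],0,0],[[0,0,0.1],0,0],[[0,0,0.1],0,0]]'
python3 - <<'E'
from station import arm
import cv2
s=arm.snapshot("side");st=arm.get_state();print(st["contact_force"],st["eef_pos"])
cv2.imwrite("pics/end.png",cv2.resize(s["pixels"][145:245,230:330,::-1],None,fx=6,fy=6,interpolation=2))
E
```

```text
t: 8.85
eef_pos: [534.0, 106.1, 43.5]
tcp_rot: [0.0, 0.0, 1.0, -0.0]
contact_force: [-1.4, -2.9, 5.6]
finger_gap: 0.1
grasp_force: 2.7
[-0.46249687 -2.4779307   5.72744416] [533.97679067 106.08574391  43.51503252]
```

View pics/end.png

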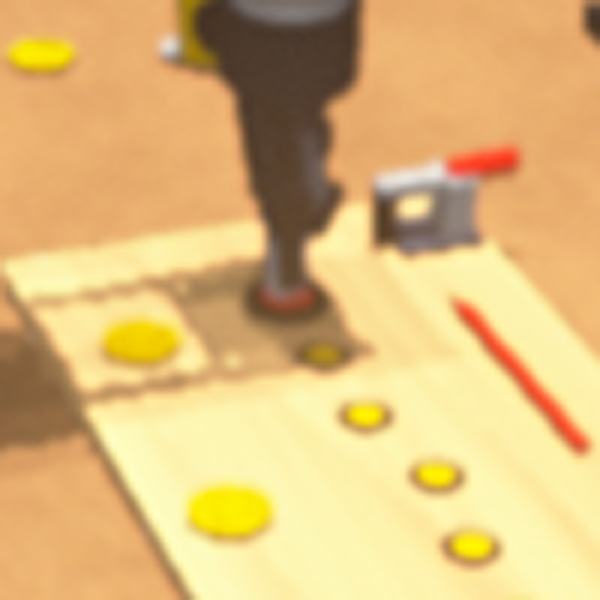

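The fingertips are centred on the red button at about (288,295) and holding it down with roughly 5.7 N, and the loose things are undisturbed.

```bash
python3 -c "
from station import arm;print(arm.sign_off())"
```

```text
the job is handed in; nothing more can be done
None
```

I dry-ran the cut from the green disc over all four marks and handed the job in with the red button held down at about 5.7 N (roughly 5 mm); no contact with the board or loose things was seen, and the sign-off did not return a verdict.

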